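# Clear the guard parts and hold the lathe's belt tensioner wound to its stop

## Task

Ready the lathe's belt tensioner for a belt change: first lay the flat steel guard bracket in the tray's short compartment and the chip brush in its long compartment, each lengthways, flat on the floor of its compartment and let go there, not dropped in from above. Then swing the tensioner's sprung arm by its upright pin, counter-clockwise seen from above, all the way to its stop, and finish while still holding it there with the gripper's fingers: do not let go at the end. Leave everything else on the bench where it is.

Things in the scene. Friction and masses are not known exactly. Their poses are not given: they have to be found in the camera images.
- bracket: flat steel guard bracket: a plain bar 110 (x) x 32 (y) x 10 (z) mm, 0.2 kg, lying flat on the bench, with two dark bolt holes and a dark slot drawn on its top. Origin: centre of its underside; x along its length, z up.
- brush: flat chip brush 160 mm long (x), 14 mm thick, about 70 g, lying flat on the bench: dark wooden handle 22 mm wide from x = -80 to +10 mm, metal ferrule 40 mm wide from +10 to +35, black bristles 38 mm wide from +35 to +80. Origin: on its underside, midway along the length; x points to the bristles, z up. A good grip is across the handle at x = -5 mm, near its centre of mass.
- tray: fixed shallow wooden tray 210 (x) x 175 (y) mm, floor 4 mm thick, wall tops 13 mm above the bench, walls 5 mm thick, so compartments are 9 mm deep. Origin: centre of its underside; x along its length. One long compartment fills the -y half; the +y half is divided into a short compartment (-x end) and a small square pocket, 62 x 80 mm, that holds a bolt.
- long_slot (a point): centre of the floor of the tray's long compartment, 200 (x) x 80 (y) mm inside, for the brush; x along the compartment.
- short_slot (a point): centre of the floor of the tray's short compartment, 135 (x) x 80 (y) mm inside, for the bracket; x along the compartment.
- tensioner: belt tensioner fixed to the bench: grey hanger plate 170 x 140 x 10 mm with a grey round pivot body, dark coil spring and, above, the sprung steel cage arm. Origin: under the pivot axis, on the bench; z up. A steel stop post (13 mm across, top 64 mm above the bench, 70 mm from the pivot axis) stands on the plate where the arm ends its swing.
- pivot (a point): on the upright pivot axis, 112 mm above the bench. The flat steel cage arm is 22 mm wide, its underside 50 mm and top 62 mm above the bench, and 110 mm long from the pivot axis to the pin at its free end. The hub at the pivot reaches 76 mm above the bench.
- pin_top (a point): centre of the top of the upright black grip pin on the free end of the cage arm: 16 mm across, 50 mm tall, from 62 to 112 mm above the bench; moves with the arm on a circle of 110 mm about the pivot. A black idler roller, 40 mm across, hangs under the arm below the pin, from 21 to 49 mm above the bench.
- cage_arm (a joint): angle of the cage arm in rad: 0 at rest, where the spring keeps it, growing as the arm swings counter-clockwise seen from above, 1.2 at the stop. The spring always pulls back towards 0: about 3.6 N at the pin at rest, about 9 N at the stop; let go, it springs back.
- bowl: bystander, leave where it is: turned light-wood bowl, 110 mm across, 50 high.
- blank: bystander, leave where it is: round wood blank, 72 mm across, 34 high.
- gouge: bystander, leave where it is: turning gouge with dark wooden handle, 245 mm long, 26 high.
- square_stock: bystander, leave where it is: square wood stick, 140 x 40 x 40 mm.
- oil_bottle: bystander, leave where it is: amber bottle, 60 mm across, 150 high.
- calliper: bystander, leave where it is: flat steel calliper, 150 mm long, 10 high.
- bolt: bystander, leave where it is: steel bolt standing on its head, 22 mm across, 30 high, in the tray's small pocket.
There are look-alikes about, which are no part of the job. Leave any orange or pink look-alike of the brush alone.

How it is judged:
On the way, in this order (a step that is already met when the one before it is completed fails the run):
1. the bracket lies flat and lengthways in the short compartment and the brush in the long one, both let go (x of bracket in the frame of short_slot between -0.022 and 0.022 m and y of bracket in the frame of short_slot between -0.027 and 0.027 m and z of bracket in the frame of short_slot below 0.004 m and angle between each of bracket, brush's own z axis and vertical below 0.08 rad and angle between the x axis of bracket and the x axis of short_slot, either way round below 0.25 rad and contact force between the fingers and bracket below 0.1 N and linear speed of each of bracket, brush below 0.03 m/s and x of brush in the frame of long_slot between -0.026 and 0.026 m and y of brush in the frame of long_slot between -0.027 and 0.027 m and z of brush in the frame of long_slot below 0.004 m and angle between the x axis of brush and the x axis of long_slot, either way round below 0.25 rad and contact force between the fingers and brush below 0.1 N), for 0.2 s.
2. the cage arm is swung to its stop and held there by the fingers (value of joint cage_arm above 1.12 rad and contact force between the fingers and cage_arm above 3 N), for 0.3 s.
At the end, for the whole second after the job is handed in: Bracket flat in the short compartment, brush flat in the long one, each lengthways within 0.25 rad and untouched; cage arm still, within 0.08 rad of its stop (joint above 1.12) and held there against its spring by the fingers (over 3 N) (all of step 1 and all of step 2 and velocity of joint cage_arm between -0.1 and 0.1 rad/s); the arm keeps its last pose, push and grip.
It fails at once if bracket was let go in the air, 50 mm or more above the bench (height (world z) of bracket above 0.05 m and contact force between the fingers and bracket below 0.01 N and linear speed of bracket above 0.3 m/s).
It fails at once if brush was let go in the air, 50 mm or more above the bench (height (world z) of brush above 0.05 m and contact force between the fingers and brush below 0.01 N and linear speed of brush above 0.3 m/s).
It fails at once if a bystander was disturbed (moved more than 30 mm, the bolt more than 40 mm) (distance of any of bowl, blank, gouge, square_stock, oil_bottle, calliper from where it was at the start of the episode above 0.03 m or distance of bolt from where it was at the start of the episode above 0.04 m).
It also fails if it takes over 67 s, if anything falls off the work surface, if the arm or the gripper's body presses on something with over 40 N, if the wrist force passes 120 N, or if a joint passes its speed limit or range.

## Robot

A 6-joint arm with a two-finger parallel gripper is mounted at the origin on the work surface. World frame = base frame: x ahead of the robot, y to its left, z up, the work surface at z = 0. Lengths are in m, angles in rad, forces in N, time in s.
With the tool pointing down it reaches from about 0.35 to 0.975 m from the base axis. Payload 4.9 kg.
Tool frame: the origin (TCP) lies at the very end of the fingers, on their centre line; the grasp point (between the pads) lies 19 mm behind it (grip_point_offset is the distance from the TCP to the grasp point, in m); z points along the fingers, y is the direction in which the jaws open and shut (so a half turn about z gives the same grasp; the last joint's range is limited). The gripper opens to 85 mm and grips with 20 to 120 N. Pads are 22 mm wide; open, the fingers measure 114 mm over their backs; the gripper's body (76 mm by 85 mm) begins 54 mm behind the grasp point. The pads swing forward as they close: fully open they stand 13 mm farther back than shut.
Start: joints at [-1.296, 0.053, 1.613, -0, 1.476, -0.119], TCP at [0.24, -0.577, 0.231] pointing down, gripper open.
Joint ranges: [-3.01, 3.01], [-1.01, 2.22], [0.06, 2.58], [-1.02, 4.17], [0.09, 2.62], [-3.14, 3.14]. Speed limits (rad/s): [2.57, 2.57, 3.14, 3.14, 3.14, 3.14].

## Interface

Orientations are given as a 3x3 rotation matrix whose columns are the frame's x, y, z axes.
In Python, from rig import goto, move_l, move_j, release, close_gripper, sleep, inverse_kinematics, get_obs, grab_frame, IKError, close_job, grip_point_offset gives the robot as it stands. Calls block until the motion is done:
- goto(position, orientation): joint-space move of the TCP to a pose.
- move_l(position, ori=None, rate=0.15): straight line of the TCP; ori=None keeps the orientation; rate is the mean speed in m/s.
- move_j(angles): joint-space move.
- release() and close_gripper(grip_force=None): open the fingers fully, or close them until they stop; grip_force is the grip in N (None keeps the last).
- sleep(seconds).
- inverse_kinematics(position, orientation): joint angles nearest the present ones, or None.
- get_obs(): the state.
- grab_frame(name): name is "side" or "top" or "wrist"; returns a dict with "pixels" (400x640x3 uint8, red, green, blue), "K" (3x3 intrinsics, pixels), "k1" (the pictures are not rectified: a ray, as slopes to the right and down, at radius r is drawn at 1 + k1 r^2 times it, then the intrinsics apply), "R" (3x3) and "t" (3): a world point X has camera coordinates R X + t. Camera axes: x right, y down, z forward; pixel columns grow to the right and rows downward; lengths in m; the calibration is good to about 2 mm. A picture is of the moment at which its call begins. There is no depth.
A pose or a line that the arm cannot do raises IKError and nothing moves.
- close_job(): hands the job in, once; it reports no verdict.
The state is a dict: "t": time; "q": joint angles; "dq": joint speeds; "effort": joint torques, N m; "tool_pos": TCP position; "orientation": TCP orientation; "contact_force": force on the tool from outside, world axes, zero at the start; "ft_torque": the same for the moment, N m; "opening": finger opening in m.
Only numpy, scipy, OpenCV 4.12 (cv2) and the standard library are available. Lean on these libraries where they do the work, as an engineer would, in place of code of your own. Each camera call takes 0.05 s, during which the arm holds its last target.

## Working session

There is one attempt and no reset: what is moved stays moved. The work goes in short steps, each a Python script; the robot and the scene stay as the last script left them, time stands still between calls to the robot, and variables do not carry over. Pictures are saved under pics/ and viewed, and the job is handed in when it is done.

```bash
ls; mkdir -p pics; python3 - <<'E'
from rig import *
import cv2,numpy as np
for n in("top","side","wrist"):
    f=grab_frame(n); cv2.imwrite(f"pics/{n}0.png",f["pixels"][:,:,::-1]); print(n,f["K"],f["k1"],f["R"],f["t"])
o=get_obs();print(o)
E
```

```text
pics
top [[366.54789162   0.         323.6877816 ]
 [  0.         366.54789162 198.91481481]
 [  0.           0.           1.        ]] -0.010738297119451587 [[-0.01411891 -0.99959266 -0.02480274]
 [-0.99623968  0.0161835  -0.08511515]
 [ 0.08548187  0.02350774 -0.99606237]] [0.10518707 0.53424158 1.27007739]
side [[393.32822543   0.         321.78659791]
 [  0.         393.32822543 197.53599007]
 [  0.           0.           1.        ]] -0.010337313791629816 [[-0.97381914 -0.22687574  0.01427187]
 [-0.1673272   0.67289067 -0.72056904]
 [ 0.15387622 -0.704092   -0.6932363 ]] [0.50943703 0.11272753 1.05254114]
wrist [[289.73360487   0.         313.4257934 ]
 [  0.         289.73360487 208.23318935]
 [  0.           0.           1.        ]] -0.03256753417673753 [[ 0.38344405 -0.9235627  -0.00160912]
 [-0.87364386 -0.36328274  0.32368513]
 [-0.29952808 -0.12270934 -0.94616349]] [-0.62376783 -0.04129044  0.38059233]
{'t': 0.15, 'q': array([-1.29597109e+00,  5.31965740e-02,  1.61399930e+00,  2.07807354e-05,
        1.47603765e+00, -1.19013789e-01]), 'dq': array([-3.88867159e-05, -2.78985684e-03, -3.78865025e-03,  7.46368155e-04,
        2.17982193e-05,  2.82561704e-03]), 'effort': array([ 4.69061124e-04, -3.94241238e+01, -3.70721912e+01, -4.42422572e-05,
        4.65374309e-03, -1.48147958e-06]), 'tool_pos': array([ 0.23969509, -0.57666338,  0.23033844]), 'orientation': array([[ 9.23443501e-01,  3.83734178e-01, -4.25385738e-04],
       [ 3.83734353e-01, -9.23442166e-01,  1.58490546e-03],
       [ 2.15363267e-04, -1.62680577e-03, -9.99998654e-01]]), 'contact_force': array([0.41760396, 0.01858941, 0.77922648]), 'ft_torque': array([-0.01913238, -0.06459182,  0.04771932]), 'opening': 0.0852294607989544}
```

View pics/top0.png

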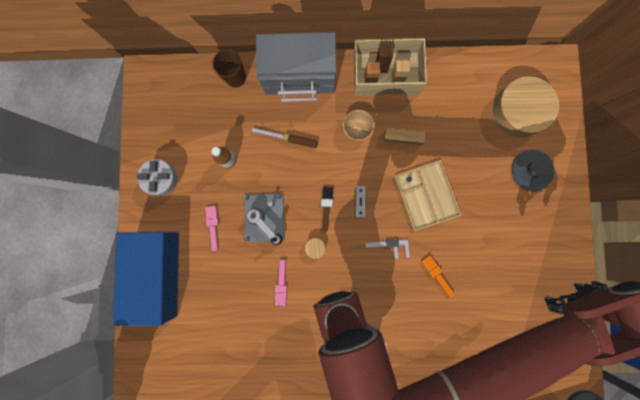

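View pics/side0.png

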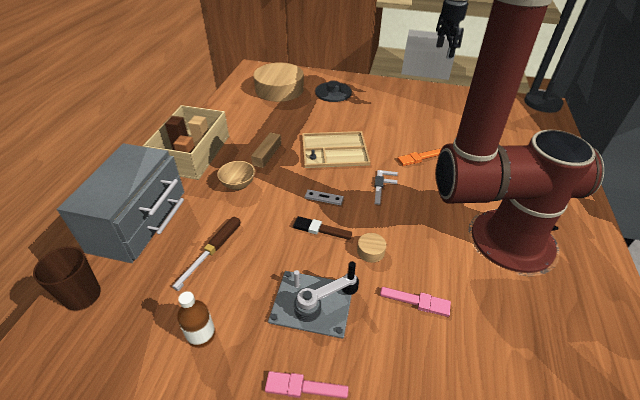

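View pics/wrist0.png

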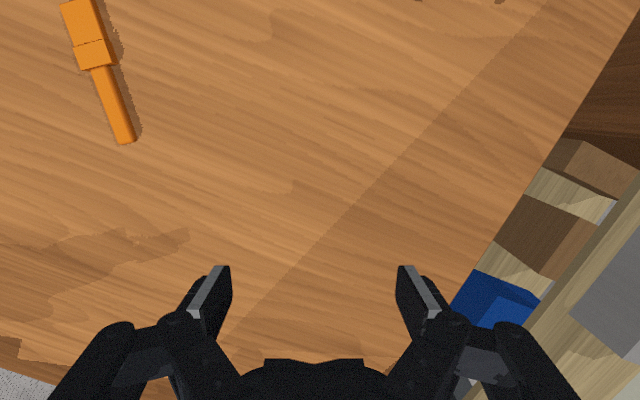

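Candidates in the top view:
- **Brush:** the dark-handled one at (327,205). The pink ones at (212,228) and (281,283) and the orange one at (437,275) are look-alikes to leave alone.
- **Bracket:** the flat bar with two holes at (361,201). The calliper at (388,245) is the other flat steel object.

I'll check the choice in a close crop.

```bash
cat > h.py <<'E'
from rig import *
import cv2,numpy as np
def px2w(f,uv,z):
    uv=np.atleast_2d(np.array(uv,float)).reshape(-1,1,2)
    D=np.array([f["k1"],0,0,0,0.])
    n=cv2.undistortPoints(uv,f["K"],D).reshape(-1,2)
    d=np.c_[n,np.ones(len(n))]@f["R"]; c=-f["R"].T@f["t"]
    z=np.broadcast_to(z,(len(n),))
    return c+d*((z-c[2])/d[:,2])[:,None]
def w2px(f,X):
    X=np.atleast_2d(np.array(X,float))
    return cv2.projectPoints(X,cv2.Rodrigues(f["R"])[0],f["t"],f["K"],np.array([f["k1"],0,0,0,0.]))[0].reshape(-1,2)
def crop(f,x0,y0,x1,y1,s,name):
    im=f["pixels"][y0:y1,x0:x1,::-1]
    cv2.imwrite(name,cv2.resize(im,None,fx=s,fy=s,interpolation=cv2.INTER_CUBIC))
E
python3 - <<'E'
from h import *
f=grab_frame("top")
crop(f,300,150,470,260,4.5,"pics/c1.png"); crop(f,230,170,340,260,6,"pics/c2.png")
s=grab_frame("side"); crop(s,250,120,410,350,2.6,"pics/c3.png")
import pickle; pickle.dump((f,s),open("f0.pkl","wb"))
E
```

```text
(no output)
```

View pics/c1.png

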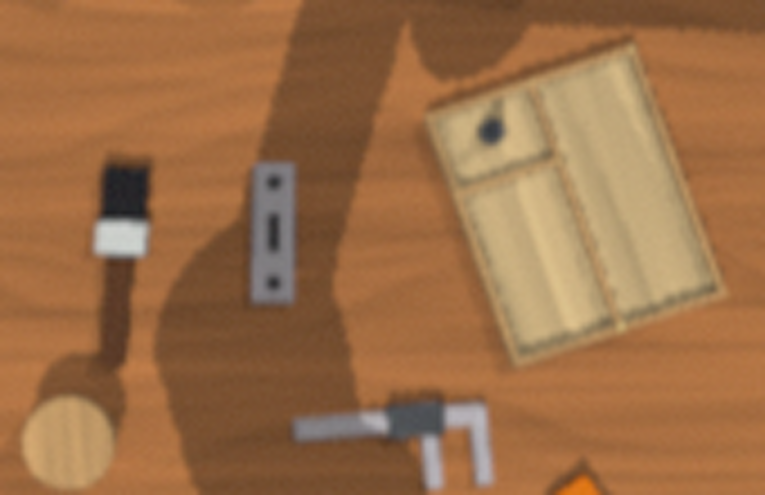

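View pics/c2.png

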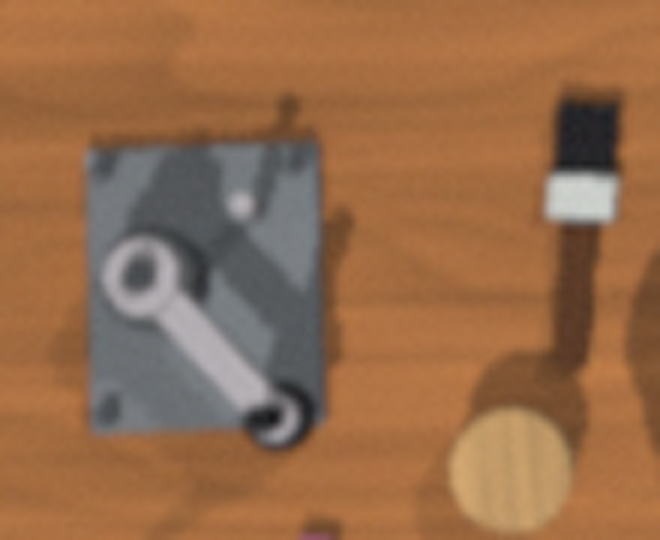

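View pics/c3.png

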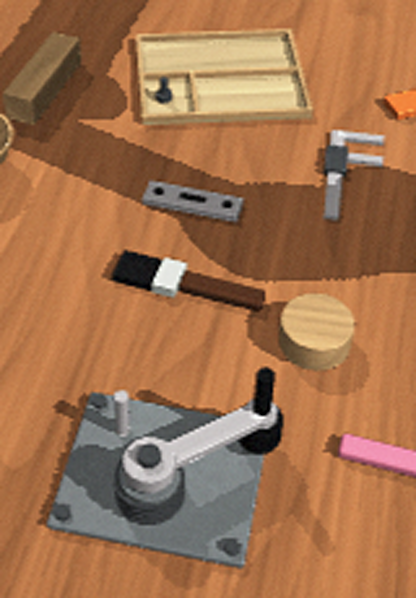

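The crop confirms the choice. The dark-handled, white-ferrule brush is at about (327,205), bristles up (+x). The plain holed bar is at (361,201), the tray's pocket with the bolt is upper left, and the long compartment is on the right. The arm at rest points lower right and the stop post is at (270,204). Next I'll measure positions.

```bash
cat > m.py <<'E'
from h import *
import pickle
f,s=pickle.load(open("f0.pkl","rb"))
hsv=cv2.cvtColor(f["pixels"],cv2.COLOR_RGB2HSV); 
def comp(mask,roi):
    x0,y0,x1,y1=roi; m=np.zeros(mask.shape,np.uint8); m[y0:y1,x0:x1]=mask[y0:y1,x0:x1]
    n,l,st,c=cv2.connectedComponentsWithStats(m); i=1+np.argmax(st[1:,4]); return (l==i).astype(np.uint8),st[i],c[i]
# bracket
m=((hsv[:,:,1]<90)*255).astype(np.uint8)
mm,st,c=comp(m,(345,175,380,225)); cn=max(cv2.findContours(mm,0,2)[0],key=cv2.contourArea)
r=cv2.minAreaRect(cn); print("bracket",st,c,r); b=px2w(f,cv2.boxPoints(r),0.010); print(b.round(4), b.mean(0), [np.linalg.norm(b[i]-b[i-1]).round(4) for i in range(4)])
# brush: ferrule + bristles + handle by hand (crop c1)
def c1(p): return (np.array(p,float)+.5)/4.5-.5+[300,150]
pts=px2w(f,c1([[127,163],[120,238],[117,258],[112,362]]),0.014); print("brush",pts.round(4))
d=pts[0]-pts[-1]; print("len",np.linalg.norm(d),"yaw",np.arctan2(d[1],d[0]),"mid",(pts[0]+pts[-1])/2)
t=px2w(f,c1([[428,113],[633,42],[725,292],[518,365]]),0.013); print("tray",t.round(4),t.mean(0),[np.linalg.norm(t[i]-t[i-1]).round(4) for i in range(4)])
def c2(p): return (np.array(p,float)+.5)/6-.5+[230,170]
print("pivot",px2w(f,c2([[140,277]]),0.076),"pin",px2w(f,c2([[262,416]]),0.112),"stop",px2w(f,c2([[240,204]]),0.064))
def c3(p): return (np.array(p,float)+.5)/2.6-.5+[250,120]
print("side: pin",px2w(s,c3([[264,374]]),0.112),"pivot",px2w(s,c3([[149,455]]),0.076),"stop",px2w(s,c3([[121,396]]),0.064))
print("side bracket corners",px2w(s,c3([[148,181],[243,202],[239,222],[143,201]]),[.01,.01,.01,.01]).round(4))
print("side tray",px2w(s,c3([[137,38],[297,30],[311,116],[142,124]]),0.013).round(4))
print("side brush tip/tail",px2w(s,c3([[120,268],[264,297]]),0.014).round(4))
E
python3 m.py
```

```text
bracket [355 186  11  32 325] [360.38153846 201.71384615] ((360.0, 201.5), (31.0, 10.0), 90.0)
[[ 0.5815 -0.0151  0.01  ]
 [ 0.5809 -0.0508  0.01  ]
 [ 0.4703 -0.0482  0.01  ]
 [ 0.4708 -0.0128  0.01  ]] [ 0.52585253 -0.03172245  0.01      ] [np.float64(0.1107), np.float64(0.0356), np.float64(0.1106), np.float64(0.0354)]
brush [[0.5832 0.0818 0.014 ]
 [0.5237 0.0883 0.014 ]
 [0.5079 0.0909 0.014 ]
 [0.4262 0.096  0.014 ]]
len 0.15768777681754292 yaw -0.08983064438196035 mid [0.50471967 0.0889191  0.014     ]
tray [[ 0.6192 -0.1572  0.013 ]
 [ 0.6732 -0.321   0.013 ]
 [ 0.4738 -0.3845  0.013 ]
 [ 0.4193 -0.2212  0.013 ]] [ 0.5463708  -0.27098297  0.013     ] [np.float64(0.2099), np.float64(0.1725), np.float64(0.2092), np.float64(0.1721)]
pivot [[0.47790004 0.33681352 0.076     ]] pin [[0.3995761  0.26189074 0.112     ]] stop [[0.51929301 0.28201802 0.064     ]]
side: pin [[0.39796473 0.26355815 0.112     ]] pivot [[0.47747341 0.33913981 0.076     ]] stop [[0.5181594  0.28048172 0.064     ]]
side bracket corners [[ 0.5809 -0.0487  0.01  ]
 [ 0.4688 -0.0409  0.01  ]
 [ 0.4671 -0.0086  0.01  ]
 [ 0.578  -0.0154  0.01  ]]
side tray [[ 0.666  -0.3148  0.013 ]
 [ 0.4608 -0.3865  0.013 ]
 [ 0.4161 -0.2076  0.013 ]
 [ 0.613  -0.1422  0.013 ]]
side brush tip/tail [[0.5742 0.0919 0.014 ]
 [0.4211 0.0953 0.014 ]]
```

```bash
cat >> h.py <<'E'
def down(yaw):
    c,s=np.cos(yaw),np.sin(yaw); return np.array([[c,s,0],[s,-c,0],[0,0,-1.]])
TY=0.31; TC=np.array([0.545,-0.270]); TX=np.array([np.cos(TY),np.sin(TY)]); TYv=np.array([-np.sin(TY),np.cos(TY)])
SHORT=TC-0.0325*TX+0.0425*TYv; LONG=TC-0.0425*TYv
E
python3 - <<'E'
from h import *
print(SHORT,LONG)
for y in (0,-.04,np.pi,-np.pi): print(y,inverse_kinematics([0.525,-0.031,0.2],down(y)))
goto([0.47,0.03,0.26],down(-0.04))
f=grab_frame("wrist"); cv2.imwrite("pics/w1.png",f["pixels"][:,:,::-1])
import pickle; pickle.dump(f,open("w1.pkl","wb")); o=get_obs(); print(o["t"],o["q"],o["contact_force"])
E
```

```text
[ 0.50108417 -0.23944023] [ 0.55796499 -0.31047418]
0 [-2.00539042e-01 -1.65298231e-01  1.87476878e+00 -4.44089210e-16
  1.43212211e+00  1.37025728e+00]
-0.04 [-2.00539042e-01 -1.65298231e-01  1.87476878e+00 -4.44089210e-16
  1.43212211e+00  1.41025728e+00]
3.141592653589793 [-2.00539042e-01 -1.65298231e-01  1.87476878e+00 -4.44089210e-16
  1.43212211e+00 -1.77133537e+00]
-3.141592653589793 [-2.00539042e-01 -1.65298231e-01  1.87476878e+00 -4.44089210e-16
  1.43212211e+00 -1.77133537e+00]
2.6167 [-9.55656588e-02 -3.44498737e-01  1.92219867e+00 -1.26209730e-04
  1.56404370e+00  1.51619932e+00] [-0.11076434 -0.32302368  0.62202786]
```

View pics/w1.png

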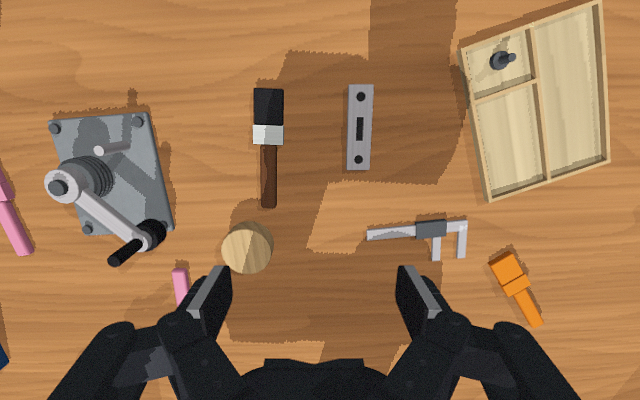

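The wrist view shows everything: brush at (268,145), bracket at (360,127), tray corners at (461,48), (600,2), (609,160) and (489,201). I'll use it to refine the positions.

```bash
cat > m2.py <<'E'
from h import *
import pickle
f=pickle.load(open("w1.pkl","rb")); im=f["pixels"]; hsv=cv2.cvtColor(im,cv2.COLOR_RGB2HSV)
roi=np.zeros(im.shape[:2],np.uint8); roi[78:176,335:385]=1
m=((hsv[:,:,1]<80)&(roi>0)).astype(np.uint8); m=cv2.morphologyEx(m,cv2.MORPH_CLOSE,np.ones((15,15)))
cn=max(cv2.findContours(m,0,2)[0],key=cv2.contourArea); r=cv2.minAreaRect(cn); p=cv2.boxPoints(r)
b=px2w(f,p,0.010); print("bracket",r,b.mean(0).round(4),[np.linalg.norm(b[i]-b[i-1]).round(4) for i in range(4)]);
e=max([b[1]-b[0],b[2]-b[1]],key=np.linalg.norm);print("yaw",np.arctan2(e[1],e[0]))
h=px2w(f,[[361,97],[358.5,160]],0.01); d=h[0]-h[1]; print("holes mid",h.mean(0),np.arctan2(d[1],d[0]))
# brush: dark handle mask
roi[:]=0; roi[140:212,255:285]=1
m=((im.max(2)<105)&(hsv[:,:,1]>60)&(roi>0)).astype(np.uint8); cn=max(cv2.findContours(m,0,2)[0],key=cv2.contourArea); r=cv2.minAreaRect(cn); q=px2w(f,cv2.boxPoints(r),0.014); print("handle",r,q.round(4))
k=px2w(f,[[268.5,89],[268,124],[268,145],[268.5,207]],[.014,.014,.014,.014]); print("brush",k.round(4))
t=px2w(f,[[461,48],[600,2],[609,160],[489,201]],0.013); print("tray",t.round(4),t.mean(0),[np.linalg.norm(t[i]-t[i-1]).round(4) for i in range(4)]); d=t[0]-t[3];d2=t[1]-t[2]; print(np.arctan2(d[1],d[0]),np.arctan2(d2[1],d2[0]))
print("pin top",px2w(f,[[115,260]],.112),"pivot",px2w(f,[[59,187]],.076),"stop",px2w(f,[[98,151]],.064))
E
python3 m2.py; python3 - <<'E'
import cv2
i=cv2.imread("pics/w1.png"); cv2.imwrite("pics/w1c.png",cv2.resize(i[75:215,230:400],None,fx=4,fy=4,interpolation=cv2.INTER_CUBIC))
cv2.imwrite("pics/w1d.png",cv2.resize(i[0:215,440:640],None,fx=2.7,fy=2.7,interpolation=cv2.INTER_CUBIC))
E
```

```text
bracket ((358.9092712402344, 126.49588012695312), (25.564512252807617, 86.09292602539062), 2.6025619506835938) [ 0.5279 -0.0322  0.01  ] [np.float64(0.0352), np.float64(0.1092), np.float64(0.0322), np.float64(0.1095)]
yaw -0.05362115254647316
holes mid [ 0.52638686 -0.0333074   0.01      ] -0.03312770774856268
handle ((269.0, 176.5), (63.0, 18.0), 90.0) [[0.5122 0.0988 0.014 ]
 [0.5112 0.075  0.014 ]
 [0.4235 0.082  0.014 ]
 [0.4245 0.1075 0.014 ]]
brush [[0.5806 0.0814 0.014 ]
 [0.5384 0.0858 0.014 ]
 [0.5117 0.0882 0.014 ]
 [0.4255 0.0953 0.014 ]]
tray [[ 0.6187 -0.1555  0.013 ]
 [ 0.6666 -0.3206  0.013 ]
 [ 0.4747 -0.3824  0.013 ]
 [ 0.4213 -0.2186  0.013 ]] [ 0.54533827 -0.26927347  0.013     ] [np.float64(0.2072), np.float64(0.1719), np.float64(0.2016), np.float64(0.1723)]
0.30944997529527773 0.3116367218268007
pin top [[0.40116259 0.26078746 0.112     ]] pivot [[0.48147229 0.33295559 0.076     ]] stop [[0.51979733 0.28179361 0.064     ]]
```

View pics/w1c.png

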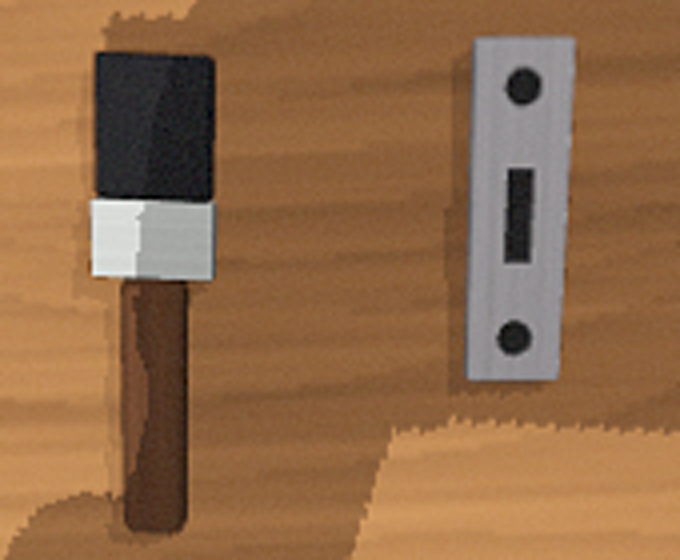

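View pics/w1d.png

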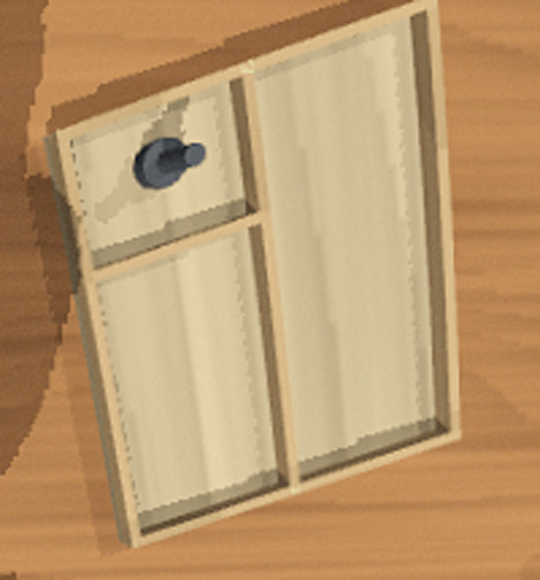

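```bash
python3 - <<'E'
from h import *
R=down(-0.03); p=np.array([0.5262,-0.0328])
goto([*p,0.09],R); move_l([*p,0.002],rate=0.12)
print(get_obs()["contact_force"],get_obs()["tool_pos"])
close_gripper(40); o=get_obs(); print(o["opening"],o["contact_force"],o["t"])
f=grab_frame("wrist"); cv2.imwrite("pics/w2.png",f["pixels"][:,:,::-1])
move_l([*p,0.10],rate=0.15); o=get_obs(); print(o["opening"],o["contact_force"],o["t"])
f=grab_frame("wrist"); cv2.imwrite("pics/w3.png",f["pixels"][:,:,::-1])
f=grab_frame("side"); crop(f,280,40,480,240,3,"pics/s3.png")
E
```

```text
[0.66285052 0.03090197 0.81653488] [ 0.52710062 -0.03288217  0.00303671]
0.030798517372459252 [-0.3584965  -0.42021329  4.12765551] 4.825
0.030854872201768403 [ 0.1379098   0.24445185 -1.78351279] 5.675
```

View pics/w3.png

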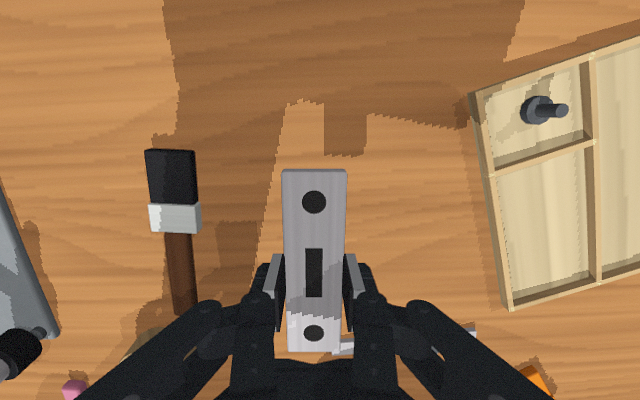

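View pics/s3.png

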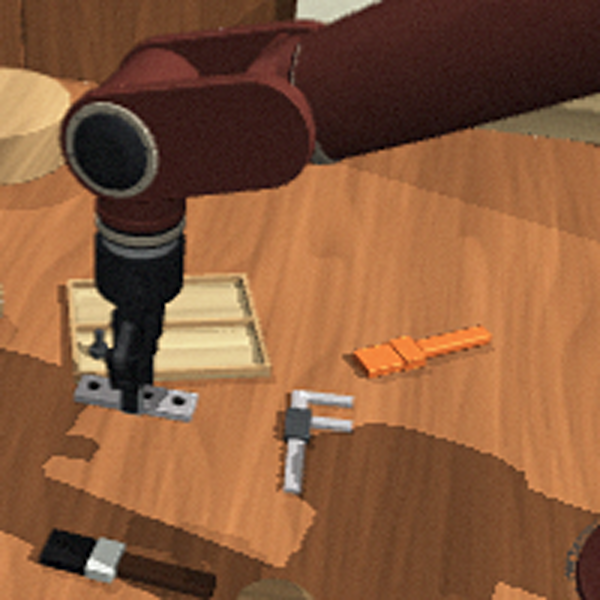

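The bracket is held level at (314,262) in the wrist view. The fingertips reach down to about its underside, so they could catch the tray walls when they open. I'll set it back down and regrip a few mm higher.

```bash
python3 - <<'E'
from h import *
p=np.array([0.5262,-0.0328])
move_l([*p,0.0025],rate=0.15); print(get_obs()["contact_force"],get_obs()["tool_pos"])
release(); move_l([*p,0.0075],rate=0.1)
close_gripper(50); o=get_obs(); print(o["opening"],o["contact_force"],o["tool_pos"],o["t"])
move_l([*p,0.06],rate=0.2); o=get_obs(); print(o["opening"],o["contact_force"],o["t"])
f=grab_frame("wrist"); cv2.imwrite("pics/w4.png",f["pixels"][:,:,::-1])
E
```

```text
[-0.21877317  0.67711179 -1.28952202] [ 0.52606919 -0.03276226  0.00202035]
0.029154847818219233 [-0.1490394  -0.21895283  2.4546498 ] [ 0.52640973 -0.03282679  0.00782481] 7.9833
0.028810421901729884 [-0.09034786 -0.06355481 -2.53337574] 8.4
```

View pics/w4.png

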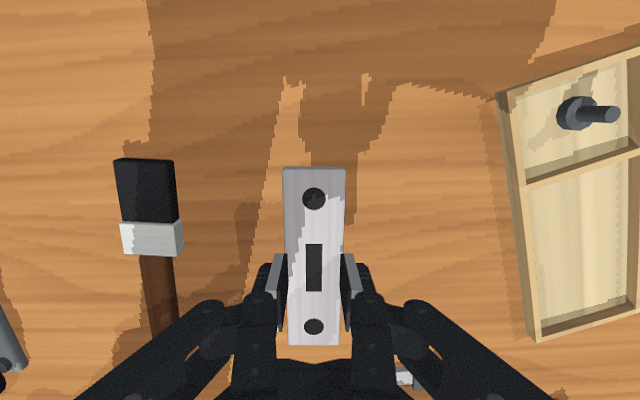

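```bash
sed -i 's/TC=np.array(\[0.545,-0.270\])/TC=np.array([0.5453,-0.2695])/' h.py; python3 - <<'E'
from h import *
R=down(TY); p=SHORT+0.002*TYv
goto([*p,0.08],R); move_l([*p,0.018],rate=0.12)
f=grab_frame("wrist"); cv2.imwrite("pics/w5.png",f["pixels"][:,:,::-1])
o=get_obs(); print(o["opening"],o["contact_force"],o["tool_pos"],o["t"])
E
```

```text
0.028743208754736564 [-0.68733434 -0.36178082 -1.21655902] [ 0.50162237 -0.23719502  0.01895179] 10.0083
```

View pics/w5.png

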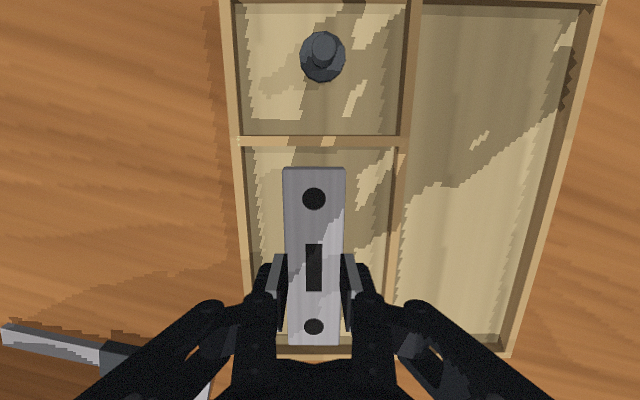

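The bracket at (314,258) sits inside the short compartment, centred between its side walls with clearance at both ends. I'll lower it to contact and release.

```bash
python3 - <<'E'
from h import *
p=SHORT+0.002*TYv
for z in (0.0135,0.0122,0.011):
    move_l([*p,z],rate=0.03); o=get_obs(); print(z,o["contact_force"],o["tool_pos"][2])
    if o["contact_force"][2]>2: break
release(); o=get_obs(); print(o["opening"],o["contact_force"],o["tool_pos"],o["t"])
move_l([*p,0.12],rate=0.2)
f=grab_frame("wrist"); cv2.imwrite("pics/w6.png",f["pixels"][:,:,::-1])
E
```

```text
0.0135 [ 0.06819641 -0.42543193 -1.60024181] 0.01367418884910564
0.0122 [ 0.53810618  0.25969952 -0.77158232] 0.012183329812520613
0.011 [-2.03635713  2.52596895  5.09331963] 0.011779352608596614
0.08556312284041566 [-0.1821831  -0.31961101  0.34325006] [ 0.50077108 -0.23703917  0.01093492] 11.4
```

View pics/w6.png

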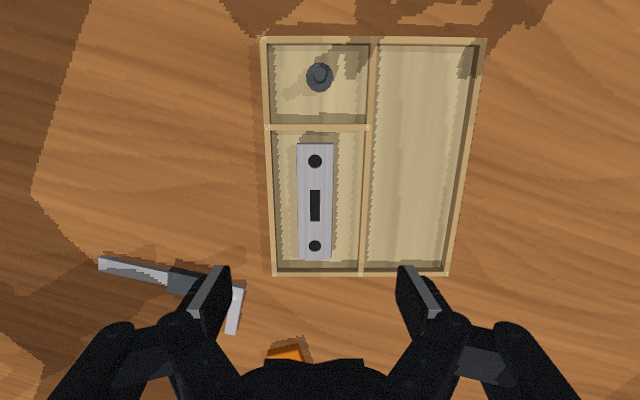

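The bracket lies flat in the short compartment at (315,200), and the fingers cleared the walls. Now the brush.

```bash
python3 - <<'E'
from h import *
yaw=-0.09; R=down(yaw); p=np.array([0.4985,0.0889])
goto([*p,0.10],R); move_l([*p,0.0085],rate=0.15)
print(get_obs()["contact_force"])
close_gripper(40); o=get_obs(); print(o["opening"],o["contact_force"],o["tool_pos"],o["t"])
move_l([*p,0.07],rate=0.2); o=get_obs(); print(o["opening"],o["contact_force"],o["t"])
f=grab_frame("wrist"); cv2.imwrite("pics/w7.png",f["pixels"][:,:,::-1])
E
```

```text
[0.20442367 0.6287877  0.34655433]
0.020102480763599367 [-0.22345069  0.72513861  2.979861  ] [0.49901063 0.08891365 0.00909753] 14.75
0.019839210348437317 [-0.4151138  -0.22625898 -1.42374414] 15.2083
```

View pics/w7.png

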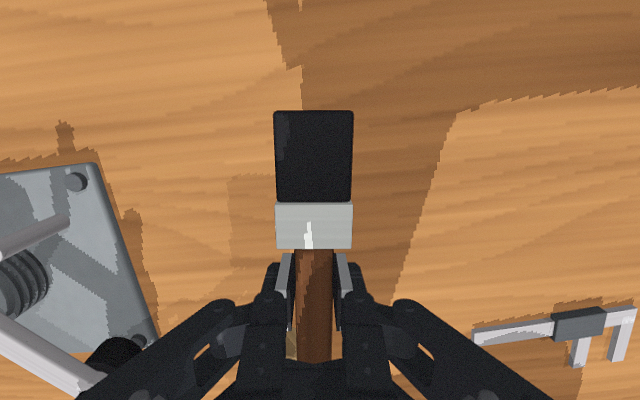

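The brush is held straight, bristles forward at (313,155). On to the long compartment.

```bash
python3 - <<'E'
from h import *
R=down(TY); p=LONG-0.005*TX
goto([*p,0.08],R); move_l([*p,0.02],rate=0.12)
f=grab_frame("wrist"); cv2.imwrite("pics/w8.png",f["pixels"][:,:,::-1])
for z in (0.0148,0.0136,0.0125,0.0115):
    move_l([*p,z],rate=0.03); o=get_obs(); print(z,o["contact_force"],o["tool_pos"][2])
    if o["contact_force"][2]>1.8: break
release(); o=get_obs(); print(o["opening"],o["contact_force"],o["tool_pos"],o["t"])
move_l([*p,0.14],rate=0.2)
f=grab_frame("wrist"); cv2.imwrite("pics/w9.png",f["pixels"][:,:,::-1])
f=grab_frame("side"); crop(f,280,110,400,190,5,"pics/s9.png")
import pickle; pickle.dump((grab_frame("wrist"),f),open("w9.pkl","wb"))
E
```

```text
0.0148 [ 0.51528606 -0.12165739 -0.69723865] 0.014881123580982262
0.0136 [-0.41817893  0.02771324 -0.837642  ] 0.013546231558809605
0.0125 [-1.15521176  1.03563238  3.32263018] 0.013145981086538978
0.08554750104675896 [0.34493867 0.4661378  0.29389338] [ 0.55351093 -0.31147793  0.01246569] 18.9333
```

View pics/w9.png

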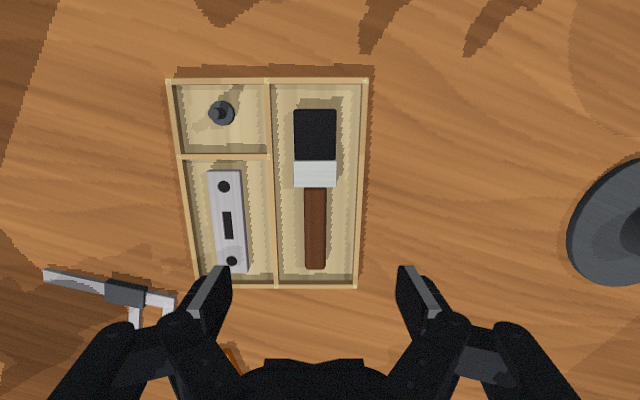

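View pics/s9.png

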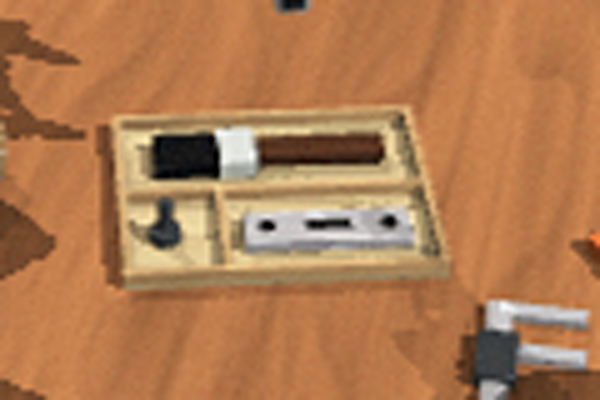

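Both parts are in place: bracket at (228,222) and brush at (315,190) in the wrist view. I'll check them numerically, then look at the tensioner from close up.

```bash
cat > m3.py <<'E'
from h import *
import pickle
f,s=pickle.load(open("w9.pkl","rb"))
def loc(P,O): d=np.asarray(P)[:,:2]-O; return np.c_[d@TX,d@TYv].round(4)
t=px2w(f,[[167,80],[369,80],[357,288],[196,287]],0.013); print("tray c",t.mean(0).round(4),[np.linalg.norm(t[i]-t[i-1]).round(4) for i in range(4)])
b=px2w(f,[[223.5,186.5],[231.5,261]],.014); print("bracket mid in short",loc([b.mean(0)],SHORT),loc(b,SHORT))
k=px2w(f,[[315,109],[315,269]],.018); print("brush in long",loc([k.mean(0)],LONG),loc(k,LONG))
E
python3 m3.py
python3 - <<'E'
from h import *
import pickle
piv=np.array([0.4788,0.3363]); pin=np.array([0.3997,0.2620]); a=np.arctan2(*(pin-piv)[::-1]); print(a)
R=down(a+np.pi)
goto([*(pin+0*piv),0.19],R)
f=grab_frame("wrist"); pickle.dump(f,open("w10.pkl","wb")); cv2.imwrite("pics/w10.png",f["pixels"][:,:,::-1])
o=get_obs(); print(o["q"],o["t"],"cam",-f["R"].T@f["t"]-o["tool_pos"], w2px(f,[*pin,.112]))
E
```

```text
tray c [ 0.5445 -0.2707  0.013 ] [np.float64(0.2066), np.float64(0.1726), np.float64(0.2062), np.float64(0.1743)]
bracket mid in short [[0.0011 0.0021]] [[ 0.041   0.0022]
 [-0.0388  0.0021]]
brush in long [[-0.      0.0004]] [[ 0.0781  0.0005]
 [-0.0781  0.0003]]
-2.3874750269765475
[ 4.22991546e-01 -2.82391101e-01  1.99012957e+00 -1.71816883e-04
  1.43401288e+00  1.24096239e+00] 22.0583 cam [0.06112258 0.05770472 0.14228999] [[312.73241663 218.24763314]]
```

View pics/w10.png

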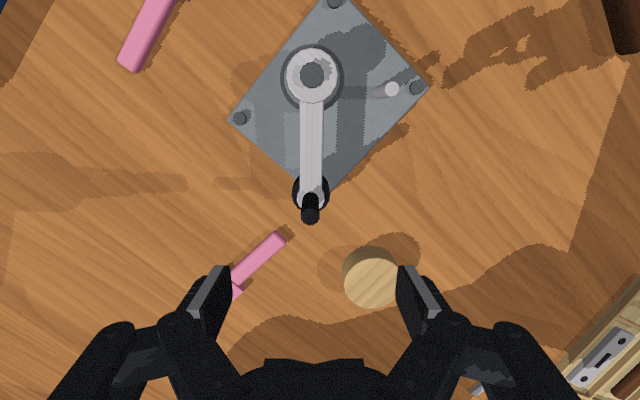

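The pin top is at (311,217), against a predicted (313,218). The hub is at (311,74) and the post at (392,88). The blank at (371,280) is only 34 mm high, below the fingertips' lowest height.

```bash
python3 - <<'E'
from h import *
import pickle
f=pickle.load(open("w10.pkl","rb"))
pin=px2w(f,[[311,216.5]],.112)[0,:2]; piv=px2w(f,[[311.5,74]],.076)[0,:2]; st=px2w(f,[[392,88]],.064)[0,:2]
print(pin,piv,st,np.linalg.norm(pin-piv),np.linalg.norm(st-piv))
pin=(pin+[0.3997,0.2620])/2; piv=(piv+[0.4788,.3363])/2
a=np.arctan2(*(pin-piv)[::-1]); piv=pin-0.110*np.array([np.cos(a),np.sin(a)]); print(pin,piv,a)
np.savez("ten.npz",pin=pin,piv=piv,a=a)
move_l([*pin,0.074],down(a+np.pi),rate=0.15); print(get_obs()["contact_force"])
close_gripper(50); o=get_obs(); print(o["opening"],o["contact_force"],o["tool_pos"],o["t"])
f=grab_frame("wrist"); cv2.imwrite("pics/w11.png",f["pixels"][:,:,::-1])
E
```

```text
[0.39984732 0.26406256] [0.4803803  0.33890407] [0.52080241 0.28168748] 0.10994004412726197 0.07005487084817176
[0.39977366 0.26303128] [0.48015187 0.33812684] -2.3901592137350978
[ 0.10036174 -0.4137701   0.4418244 ]
0.014715778444423552 [-3.92552023  2.18564184  3.46149951] [0.39946641 0.26343878 0.07435271] 23.625
```

View pics/w11.png

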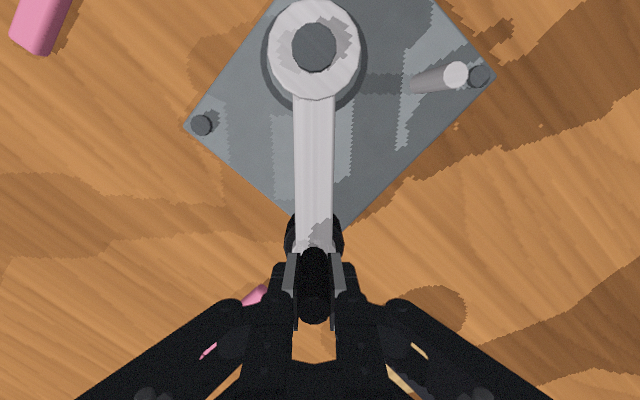

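The pin is gripped between the pads at (313,285). Now I'll swing it.

```bash
python3 - <<'E'
from h import *
d=np.load("ten.npz"); piv,a=d["piv"],float(d["a"])
for th in (.12,.3,.48,.66,.84,1.0,1.1,1.15,1.18):
    b=a+th; u=np.array([np.cos(b),np.sin(b)])
    move_l([*(piv+.110*u),0.074],down(b+np.pi),rate=0.08)
    o=get_obs(); F=o["contact_force"]; tv=np.array([-u[1],u[0]])
    v=o["tool_pos"][:2]-piv
    print(th,"tang %.1f rad %.1f z %.1f"%(F[:2]@tv,F[:2]@u,F[2]),"open %.4f"%o["opening"],"th",(np.arctan2(v[1],v[0])-a).round(3),o["t"])
    if np.linalg.norm(F)>35: break
f=grab_frame("wrist"); cv2.imwrite("pics/w12.png",f["pixels"][:,:,::-1])
f=grab_frame("side"); crop(f,230,180,400,340,3.5,"pics/s12.png")
E
```

```text
0.12 tang -4.8 rad 1.7 z 5.9 open 0.0146 th 0.118 23.9917
0.3 tang -4.9 rad 0.3 z 6.0 open 0.0144 th 0.295 24.3917
0.48 tang -5.6 rad 1.1 z 7.0 open 0.0146 th 0.474 24.7917
0.66 tang -6.2 rad -0.2 z 8.4 open 0.0149 th 0.652 25.1917
0.84 tang -7.4 rad -0.3 z 7.7 open 0.0151 th 0.831 25.5917
1.0 tang -7.9 rad -1.9 z 8.7 open 0.0148 th 0.99 25.9583
1.1 tang -8.1 rad -1.2 z 9.0 open 0.0150 th 1.089 26.2417
1.15 tang -7.8 rad -2.3 z 8.3 open 0.0147 th 1.138 26.4917
1.18 tang -8.1 rad -2.3 z 9.1 open 0.0150 th 1.168 26.7417
```

View pics/w12.png

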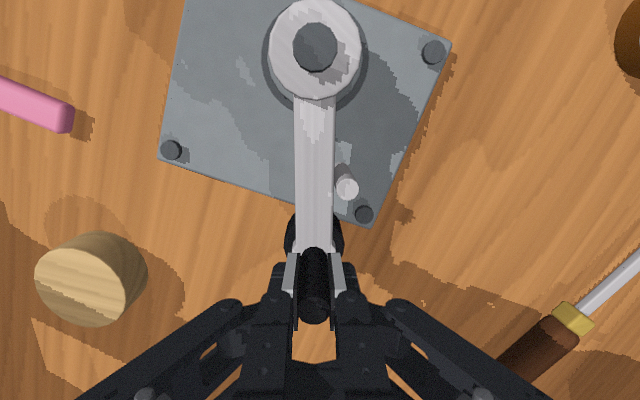

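View pics/s12.png

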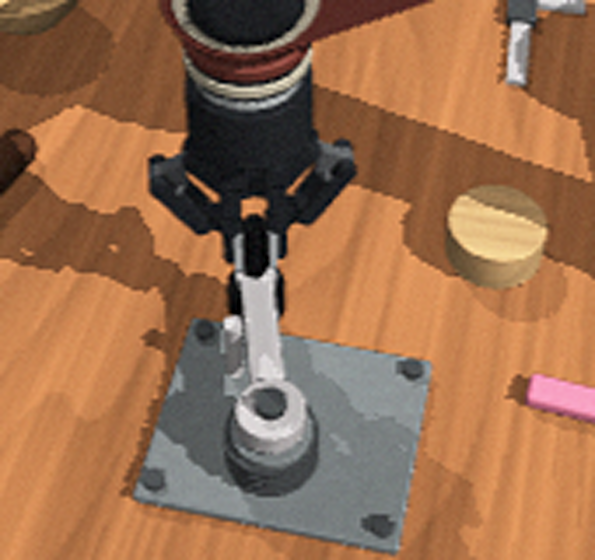

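The arm is nearly against the post, which is at (346,186) beside the arm. I'll creep until the force rises.

```bash
python3 - <<'E'
from h import *
d=np.load("ten.npz"); piv,a=d["piv"],float(d["a"])
for th in (1.195,1.21,1.22,1.23,1.24,1.25,1.26,1.27):
    b=a+th; u=np.array([np.cos(b),np.sin(b)])
    move_l([*(piv+.110*u),0.074],down(b+np.pi),rate=0.03); sleep(.1)
    o=get_obs(); F=o["contact_force"]; tv=np.array([-u[1],u[0]]); v=o["tool_pos"][:2]-piv
    print(th,"tang %.1f rad %.1f z %.1f"%(F[:2]@tv,F[:2]@u,F[2]),"open %.4f"%o["opening"],"th",(np.arctan2(v[1],v[0])-a).round(3),o["t"])
    if F[:2]@tv<-14: break
sleep(.5); o=get_obs(); print(o["contact_force"],o["dq"].round(4),o["t"])
f=grab_frame("wrist"); cv2.imwrite("pics/w13.png",f["pixels"][:,:,::-1])
f=grab_frame("side"); cv2.imwrite("pics/s13.png",f["pixels"][:,:,::-1]); f=grab_frame("top"); cv2.imwrite("pics/t13.png",f["pixels"][:,:,::-1])
E
```

```text
1.195 tang -7.8 rad -1.9 z 8.3 open 0.0145 th 1.182 27.1917
1.21 tang -13.1 rad -1.3 z 11.6 open 0.0147 th 1.188 27.5417
1.22 tang -16.7 rad -2.6 z 15.3 open 0.0149 th 1.189 27.8917
[-15.98120457  -4.96383438  15.19407614] [ 0.002   0.0003 -0.0016 -0.0012 -0.0007  0.0006] 28.3917
```

View pics/w13.png

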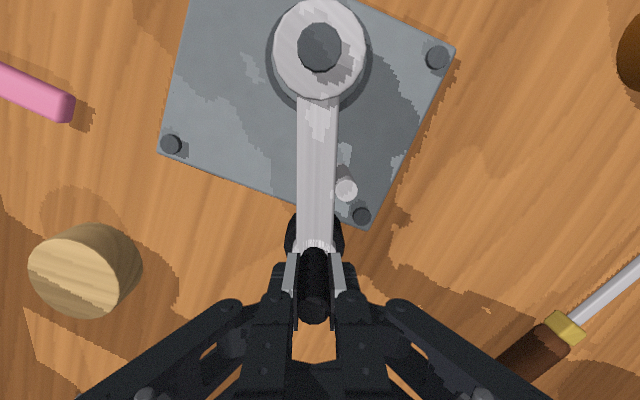

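View pics/s13.png

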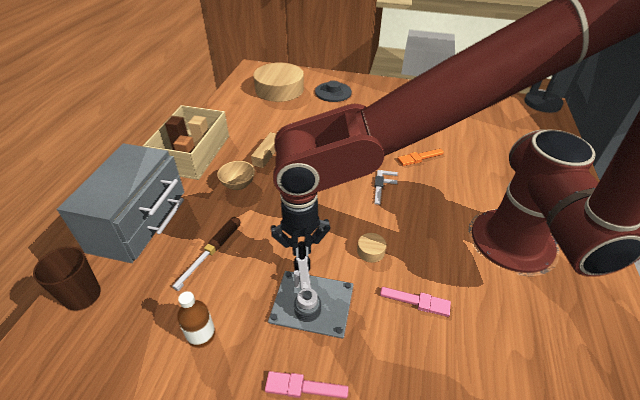

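The force jumped once the arm met the post, the arm is at about 1.19 rad and at rest, and the bystanders are where they were. Handing in while still holding.

```bash
python3 -c "
from rig import *
close_job(); o=get_obs(); print(o['contact_force'],o['opening'],o['t'])"
```

```text
the job is handed in; nothing more can be done
the job is handed in; nothing more can be done
```

The job is handed in at about 28.5 s of the 67 s allowed, with the gripper still holding the tensioner arm at its stop. `close_job()` gives no verdict.

- **Tray:** The bracket lies flat in the short compartment and the brush in the long one, both set down to contact and then let go. A picture taken afterwards puts each within about 2 mm of the centre of its compartment and in line with it. I regripped the bracket once, a few mm higher, so the opening fingers would clear the tray walls.
- **Tensioner:** I gripped the pin with 50 N and swung it counter-clockwise until the push rose from about 8 N to 17 N against the post. The tool was then at about 1.19 rad, taken from where I measured the pivot and pin (the arm joint is not read directly). The robot was at rest.
- **Bystanders:** By eye in the last side picture, the visible ones look unmoved. The tray was hidden behind the robot arm in that view, and I did not measure the bystanders.
- **Checks that were off or missing:** About 15 N of upward force showed on the wrist while holding the pin, well under the limit. My state reading after handing in was refused, so the last second was not observed.

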